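Clamp a window frame in the jig with the loose square key

ROBOT

A 6-joint arm with a two-finger parallel gripper is mounted at the origin on the work surface. World frame = base frame: x ahead of the robot, y to its left, z up, the work surface at z = 0. Lengths are in m, angles in rad, forces in N, time in s.
With the tool pointing down it reaches from about 0.35 to 0.85 m from the base axis. Payload 8.1 kg.
Tool frame: the origin (TCP) lies midway between the tips of the shut fingers; the grasp point (between the pads) lies 19 mm behind it (robot.grip_point_offset is the distance from the TCP to the grasp point, in m); z points along the fingers, y is the line along which they close (so a half turn about z gives the same grasp; the last joint's range is limited). The gripper opens to 93 mm and grips with 3 to 60 N. Pads are 15 mm wide; open, the fingers measure 128 mm over their backs; the gripper's body (75 mm by 188 mm) begins 65 mm behind the grasp point.
Start: joints at [-1.258, 0.13, 1.488, -0, 1.523, -0.085], TCP at [0.232, -0.553, 0.219] pointing down, gripper open.
Joint ranges: [-2.96, 2.96], [-0.89, 2.26], [0.02, 2.5], [-1.34, 4.48], [0, 2.73], [-2.66, 2.66]. Speed limits (rad/s): [2.39, 2.39, 2.79, 3.14, 3.14, 3.14].

INTERFACE

Orientations are given as a rotation vector (axis times angle).
In Python, from plant import robot, read_camera, job gives the robot as it stands.
- The arm moves only by the shell command python3 -m inch 'ROWS' [FORCE]. ROWS is JSON, one flat list of numbers, 5 for each row, row after row: the shift along the world's x, y, z in mm, then the turn about the world's z in degrees, then the opening in per cent of the stroke, from 0 (shut) to 100 (fully open). In form: [dx, dy, dz, yaw, hand, dx, dy, dz, yaw, hand, ...]. A call has 1 to 10 rows; each row is the pose to reach, as a shift and turn from the pose commanded when the call began; what a row does not reach only later rows make up. A row lasts 1/12 s, in which the tool goes at most 41.7 mm and 7.16 degrees, less where a joint would pass 70% of its speed; a pose out of reach is approached as far as the arm can. A call with a gripper value outside its range is refused whole. The fingers move at their own pace and stop on an object; FORCE is the grip in N (left out, the last holds). Time passes only in rows, so rows that repeat a pose let the fingers close. It gives the time, the measured TCP pose, the force, the opening and the grip force at its end, in the units of the state.
- robot.read_state(): the state, without advancing time (a new reading comes with each control period).
- read_camera(name): name is "side" or "top" or "wrist"; returns a dict with "image" (420x560x3 uint8, blue, green, red), "K" (3x3 intrinsics, pixels), "extrinsics" (4x4, takes a point from world to camera coordinates); the wrist camera has in their place "mount" (4x4, takes a point from camera to tool coordinates, whose origin is the TCP and whose axes are the flange's). Camera axes: x right, y down, z forward; pixel columns grow to the right and rows downward; lengths in m; the calibration is good to about 2 mm. The wrist camera is an equidistant fisheye: a pixel r from the principal point sees the ray r / f radians off the axis. A picture is of the moment at which its call begins: read the wrist's pose just before it. There is no depth.
- job.close_job(): hands the job in; it is judged then, once.
The state is a dict: "t": time; "q": joint angles; "dq": joint speeds; "joint_torque": joint torques, N m; "tool_pos": TCP position; "orientation": TCP orientation; "force": force on the tool from outside, world axes, zero at the start; "wrist_torque": the same for the moment, N m; "opening": finger opening in m; "gripper_force": force on a finger pad.
Only numpy, scipy, OpenCV 4.12 (cv2) and the standard library are available. Lean on these libraries where they do the work, as an engineer would, in place of code of your own. Each camera call takes 0.05 s, during which the arm holds its last target. There are 200 camera calls.

TASK

Clamp the black frame in the jig so the seal can be rolled in: pull the big square-socket T-key out of the tool holder, set it on the clamp's square spindle, turning it while pressing until it drops fully down, and turn it clockwise (seen from above) to its stop so the jaw grips the frame against the fence. Then lift the key off, so that nothing stands over the work, and put it back in the same compartment of the holder, leaving the other tools and things where they are.

Things in the scene. Friction and masses are not known exactly. Their poses are not given: they have to be found in the camera images.
- key_handle (a point): Centre of the key's black T-handle: bar 104 mm long (y), 18 mm wide (x), 24 mm high, gripped across its width; z up along the 15 mm steel shank. The loose key (0.26 to 0.4 kg) is 194 mm tall, handle centre 182 mm above its foot, and stands upright on its flat foot in one of the holder's four tubes, the tallest tool there. The smaller T-handled tool beside it is not the key.
- key_foot (a point): Centre of the key's underside, at the mouth of the square socket in its steel foot block (28 x 28 mm, 40 mm tall, sides along x and y): hole 16.5 x 16.5 mm, 34 mm deep, sides along x and y, so it fits the spindle every quarter turn. Same axes as key_handle.
- holder: Tool holder screwed to the bench: four upright open square steel tubes on a 144 x 144 mm plate, 2 by 2, centred 35 mm either side of the origin in x and y. Each is 48 mm square inside; inner floor 9 mm, rim 91 mm above the bench. Origin: centre of the plate's underside, axes along the tube sides. The tools in the other three tubes reach up to 147 mm above the bench.
- jig: Frame jig: plywood board 400 x 240 x 18 mm screwed to the bench, origin at the centre of its underside, x towards the fence. The aluminium fence (48 mm above the bench) runs along y, its face at x = +155 mm; the clamp spindle is at x = -130 mm, y = 0. When the joint cam reads 0 the square's x axis is along the jig's x.
- stud_seat (a point): Point on the clamp spindle's axis, on the round collar (42 mm across, 44 mm above the bench) where the key's foot rests when fully down. Above it: a 14.5 mm square 16 mm tall, then a round nose 13 mm thick, 6 mm tall, with a 4 mm cone (26 mm in all). z up; x and y along the sides of the square, turning with it.
- cam (a joint): Turning angle of the clamp spindle and its eccentric, rad: 0 open, growing clockwise seen from above, 1.25 at the stop. The clamp bites from about 0.95 and counts as closed from 1.1; it is worked only with the key, takes about 0.2 to 0.35 N m, and stays where it is left.
- pad: Rubber-faced, sprung jaw pad of the clamp, 80 mm wide, pushed up to 13 mm towards the fence by the eccentric. Origin at its lower back edge, x towards the fence.
- frame_center (a point): Centre of the loose black frame, 200 (x) by 190 (y) mm outside, bars 26 mm wide and 24 mm high, lying flat on the jig board between jaw and fence with a few millimetres of play.
- frame: The same frame: origin at the centre of its underside, x across the jig towards the fence.
- nut_driver: Bystander in the holder: small T-handled nut driver, 130 mm tall, handle 70 mm. Origin at its foot.
- seal_roller: Bystander in the holder: seal roller, wooden handle down, white wheel up, 132 mm tall. Origin at its foot.
- brush: Bystander in the holder: flat brush, handle down, 137 mm tall. Origin at its foot.
- spool: Fixed spool of sealing strip on the bench, 160 mm across, 100 mm tall. Origin at the centre of its underside.
- tape: Bystander: roll of tape lying flat, 96 mm across, 45 mm tall. Origin at the centre of its underside.
- cleaner: Bystander: amber jar with a black cap, 66 mm across, 120 mm tall. Origin at the centre of its underside.
- packer: Bystander: grey glazing packer 95 x 28 x 6 mm lying on the board inside the frame. Origin at the centre of its underside.
Not all that is in view belongs to the job. Leave any orange or red look-alike of the part that bears key_handle alone.

How it is judged:
On the way, in this order (a step that is already met when the one before it is completed fails the run):
1. the key is drawn clear of the holder: its foot is above the tubes' rims (z of key_foot in the frame of holder above 0.094 m), for 0.1 s.
2. the key is fully down on the spindle, its foot on the collar, the clamp still open (horizontal distance between key_foot and stud_seat below 0.005 m and z of key_foot in the frame of stud_seat below 0.005 m and angle between key_foot's own z axis and vertical below 0.1 rad and value of joint cam below 0.6 rad), for 0.1 s.
3. with the key fully down on it the spindle is turned until the jaw grips the frame (horizontal distance between key_foot and stud_seat below 0.005 m and z of key_foot in the frame of stud_seat below 0.005 m and angle between key_foot's own z axis and vertical below 0.1 rad and value of joint cam above 1.1 rad and contact force between frame and pad above 5 N), for 0.2 s.
At the end, for the whole second after the job is handed in: Spindle at 1.1 rad or more, jaw pressing the frame with over 5 N, frame flat on the board and within 2 mm of the fence, at rest; the key back in its compartment: foot within 26 mm of its first place, under 30 mm above the bench, leaning less than 0.45 rad (value of joint cam above 1.1 rad and contact force between frame and pad above 5 N and distance of key_foot from where it was at the start of the episode below 0.026 m and height (world z) of key_foot below 0.03 m and angle between key_foot's own z axis and vertical below 0.45 rad and linear speed of frame below 0.01 m/s and x of frame_center in the frame of jig above 0.053 m and z of frame_center in the frame of jig below 0.034 m); the robot touches nothing.
It fails at once if another tool or a bystander is moved more than 30 mm (distance of any of nut_driver, seal_roller, brush, tape, cleaner, packer from where it was at the start of the episode above 0.03 m).
It fails at once if the frame is shifted by more than 30 mm or lifted (distance of frame_center from where it was at the start of the episode above 0.03 m or z of frame_center in the frame of jig above 0.045 m).
It also fails if it takes over 54 s, if anything falls off the work surface, if the arm or the gripper's body presses on something with over 40 N, if the wrist force passes 120 N, or if a joint passes its speed limit or range.

## Working session

There is one attempt and no reset: what is moved stays moved. The work goes in short steps, Python scripts to look and compute and a shell command to move; the robot and the scene stay as the last step left them, time stands still between calls to the robot, and variables do not carry over. Pictures are saved under pics/ and viewed, at most 13 in all, crops included, and the job is handed in when it is done.

```bash
mkdir -p pics; ls
cat > h.py <<'E'
import numpy as np, cv2
from plant import robot, read_camera, job
from scipy.spatial.transform import Rotation as R
def ray(c,u,v):
    E=c["extrinsics"];K=c["K"]
    d=E[:3,:3].T@np.linalg.solve(K,[u,v,1.]);o=-E[:3,:3].T@E[:3,3]
    return o,d/np.linalg.norm(d)
def onz(c,u,v,z):
    o,d=ray(c,u,v);return o+d*(z-o[2])/d[2]
def two(r1,r2):
    A=np.zeros((3,3));b=np.zeros(3)
    for o,d in(r1,r2):
        P=np.eye(3)-np.outer(d,d);A+=P;b+=P@o
    p=np.linalg.solve(A,b)
    return p,[np.linalg.norm((np.eye(3)-np.outer(d,d))@(p-o)) for o,d in (r1,r2)]
def wray(c,s,u,v):
    K=c["K"];x=(u-K[0,2]);y=(v-K[1,2]);r=np.hypot(x,y);t=r/K[0,0]
    d=np.array([np.sin(t)*x/max(r,1e-9),np.sin(t)*y/max(r,1e-9),np.cos(t)])
    M=c["mount"];Rw=R.from_rotvec(s["orientation"]).as_matrix()
    return Rw@M[:3,3]+s["tool_pos"],Rw@M[:3,:3]@d
E
python3 - <<'E'
from h import *
import pickle
s=robot.read_state();print(s)
d={n:read_camera(n) for n in("side","top","wrist")}
pickle.dump((s,d),open("c0.pkl","wb"))
for n in d:
    cv2.imwrite(f"pics/{n}0.png",d[n]["image"]);print(n,d[n]["K"],d[n].get("extrinsics",d[n].get("mount")))
E
```

```text
pics
{'t': 0.0, 'q': array([-1.25836417e+00,  1.31123872e-01,  1.48928748e+00, -3.27329959e-05,
        1.52300568e+00, -8.54021497e-02]), 'dq': array([ 0.00032402, -0.0015166 ,  0.00094264, -0.00066286,  0.00129194,
       -0.0004933 ]), 'joint_torque': array([-7.47406011e-05, -5.59848547e+01, -4.91748762e+01,  7.69043039e-02,
        3.53388721e-02, -1.41105807e-04]), 'tool_pos': array([ 0.23228396, -0.55258801,  0.21760523]), 'orientation': array([-3.07787023e+00, -6.20448676e-01,  3.75412557e-04]), 'force': array([ 0.13714766, -0.44652243, -0.30702321]), 'wrist_torque': array([ 0.05620666, -0.01956496, -0.00314218]), 'gripper_force': 0.0, 'opening': 0.0933297561797094}
side [[503.71722796   0.         285.07650256]
 [  0.         503.71722796 204.70579107]
 [  0.           0.           1.        ]] [[-0.99606589 -0.08816951  0.00888114  0.53752617]
 [-0.05974867  0.59419716 -0.80209715  0.10174168]
 [ 0.06544336 -0.79947225 -0.59712753  1.34336343]
 [ 0.          0.          0.          1.        ]]
top [[464.76033092   0.         278.1521708 ]
 [  0.         464.76033092 207.42822226]
 [  0.           0.           1.        ]] [[-0.02523517 -0.99966082  0.00643685  0.05778924]
 [-0.98610026  0.02383406 -0.16443301  0.53153356]
 [ 0.16422382 -0.01049688 -0.98636725  1.1679384 ]
 [ 0.          0.          0.          1.        ]]
wrist [[325.1922621    0.         279.15409468]
 [  0.         325.1922621  204.92635791]
 [  0.           0.           1.        ]] [[ 3.26325920e-05 -9.57531352e-01 -2.88329167e-01  8.09358335e-02]
 [ 9.99999999e-01  3.50314137e-05 -3.15987774e-06  1.27789398e-03]
 [ 1.31262604e-05 -2.88329167e-01  9.57531353e-01 -1.67151733e-01]
 [ 0.00000000e+00  0.00000000e+00  0.00000000e+00  1.00000000e+00]]
```

View pics/side0.png

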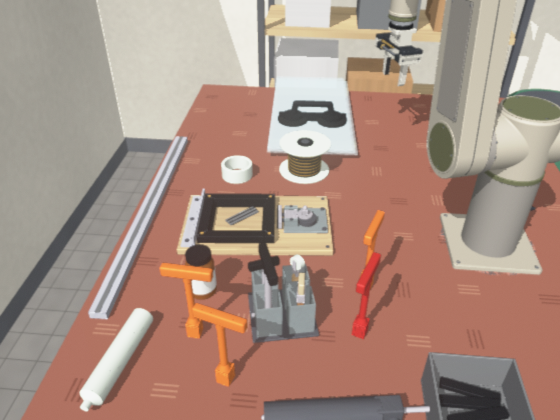

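View pics/top0.png

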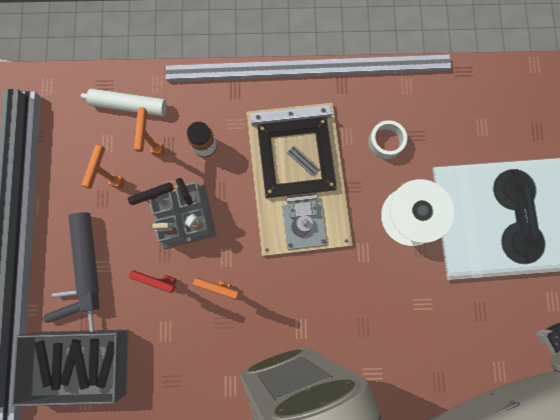

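The top view shows the jig at the centre, with the spindle near (305,222). The holder is at (182,213). Key candidates (top px):
- the large black T-bar at (150,193)
- the small black T-bar at (184,190), which is the nut driver
- orange T's at (140,130), (93,166) and (216,288), and a red T at (152,281), which are look-alikes to leave alone

I choose (150,193) and will check it in a crop.

Run:
```python
from h import *
import pickle
s,d=pickle.load(open("c0.pkl","rb"))
a=cv2.resize(d["top"]["image"][160:260,110:230],(600,500),interpolation=cv2.INTER_CUBIC)[:, :480]
a=cv2.resize(d["top"]["image"][165:255,120:220],(400,360),interpolation=cv2.INTER_CUBIC)
b=cv2.resize(d["side"]["image"][235:345,235:335],(400,440),interpolation=cv2.INTER_CUBIC)
t=cv2.resize(d["top"]["image"][185:255,265:345],(400,350)[:2],interpolation=cv2.INTER_CUBIC)[:240]
a=cv2.copyMakeBorder(a,0,80,0,0,cv2.BORDER_CONSTANT)
cv2.imwrite("pics/crop.png",np.hstack([a,b]))
for n in("top","side"):
    im=d[n]["image"];m=(im.max(2)<50).astype(np.uint8)
    x0,y0,x1,y1=(120,165,220,255) if n=="top" else (240,235,330,345)
    k,l,st,c=cv2.connectedComponentsWithStats(m[y0:y1,x0:x1])
    for i in range(1,k):
        if st[i,4]>25:
            p=np.argwhere(l==i)[:,::-1].astype(np.float32)
            print(n,st[i]+np.array([x0,y0,0,0,0]),c[i]+[x0,y0],cv2.minAreaRect(p+np.float32([x0,y0])))
```

```text
top [179 179  13  26  91] [186.16483516 194.32967033] ((184.36209106445312, 191.34486389160156), (26.917823791503906, 5.908790588378906), 66.80140686035156)
top [131 183  42  21 132] [153.77272727 194.93939394] ((151.91705322265625, 195.78582763671875), (7.140578269958496, 43.8051643371582), 62.81888961791992)
```

View pics/crop.png

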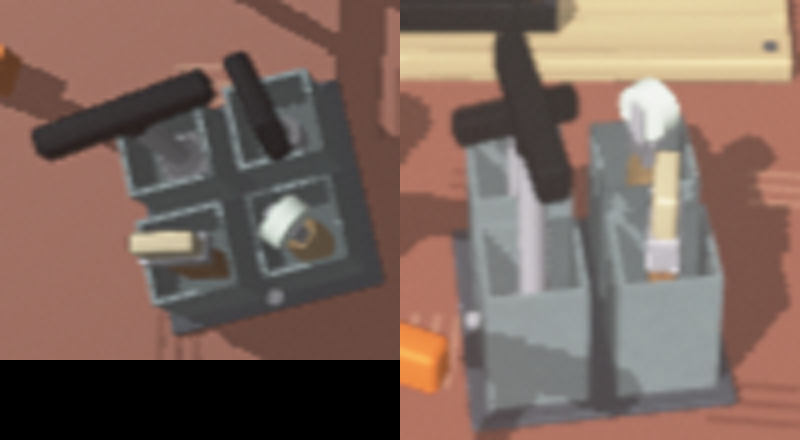

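The crop confirms it. The key bar is the longer, higher black T over the upper-left tube, about (150,193) in top and (268,264) in side. The nut driver is the shorter T next to it.

Run:
```python
from h import *
import pickle
s,d=pickle.load(open("c0.pkl","rb"))
T,S=d["top"],d["side"]
ct=lambda u,v:(120+u/4-.4,165+v/4-.4); cs=lambda u,v:(235+(u-400)/4-.4,235+v/4-.4)
e=[]
for a,b in (((47,143),(554,188)),((200,85),(511,45))):
    p,r=two(ray(T,*ct(*a)),ray(S,*cs(*b)));e.append(p);print(p.round(4),np.round(r,4))
c=(e[0]+e[1])/2;v=e[0]-e[1];print("handle",c,np.linalg.norm(v),np.degrees(np.arctan2(v[1],v[0])))
for g in ((105,193),(170,305)): pass
# holder rim corners in top at z=.091 (outer/inner)
for q in ((128,192),(310,70),(346,265),(155,305)): print("rim",onz(T,*ct(*q),.091).round(4))
# board corners
for q in ((247,111),(334,104),(352,246),(262,255)): print("board",onz(T,*q,.018).round(4))
print("spindle",two(ray(T,305,222),ray(S,306,214)), onz(T,305,222,.05))
W=d["wrist"];print(s["tool_pos"],R.from_rotvec(s["orientation"]).as_matrix().round(3))
t=cv2.resize(T["image"][185:255,270:340],(400,400),interpolation=cv2.INTER_CUBIC)
u=cv2.resize(S["image"][190:240,275:325],(400,400),interpolation=cv2.INTER_CUBIC)
cv2.imwrite("pics/crop2.png",np.hstack([t,u]))
```

```text
[0.5318 0.3824 0.1882] [0.0015 0.0015]
[0.5626 0.2931 0.1976] [0.0006 0.0006]
handle [0.54721874 0.33773329 0.19287996] 0.09487301999260503 109.00677118802862
rim [0.5195 0.3612 0.091 ]
rim [0.5947 0.2481 0.091 ]
rim [0.4704 0.2253 0.091 ]
rim [0.4484 0.3432 0.091 ]
board [0.8087 0.1234 0.018 ]
board [ 0.8236 -0.1175  0.018 ]
board [ 0.4296 -0.1472  0.018 ]
board [0.4119 0.0898 0.018 ]
spindle (array([ 0.48896489, -0.02378741,  0.04237808]), [np.float64(0.003999823402992081), np.float64(0.003999823402992135)]) [ 0.49197406 -0.02361289  0.05      ]
[ 0.23228396 -0.55258801  0.21760523] [[ 0.922  0.387 -0.001]
 [ 0.387 -0.922  0.002]
 [ 0.    -0.002 -1.   ]]
```

View pics/crop2.png

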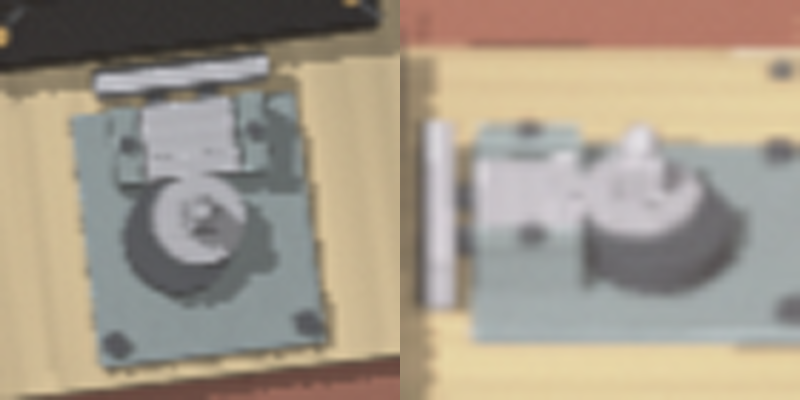

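```bash
python3 - <<'E'
from h import *
import pickle
s,d=pickle.load(open("c0.pkl","rb"))
print(two(ray(d["top"],304.9,220.3),ray(d["side"],304.6,205.7)))
E
python3 -m inch '[0,0,60,0,100, 40,80,65,14,70, 315,890,65,86,65, 315,890,65,86,65, 315,890,65,86,65, 315,890,65,86,65, 315,890,65,86,65, 315,890,65,86,65, 315,890,65,86,65, 315,890,65,86,65]'
```

```text
(array([ 0.49156565, -0.02191103,  0.07118696]), [np.float64(0.0019301604292498663), np.float64(0.0019301604292498418)])
t: 0.98
tool_pos: [0.3599, -0.2004, 0.2754]
orientation: [2.268, 2.174, 0.0]
force: [0.4, -0.3, -0.8]
opening: 0.0606
gripper_force: 0.0
```

```bash
python3 -m inch '[187,538,0,21.5,65, 187,538,0,21.5,65, 187,538,0,21.5,65, 187,538,0,21.5,65, 187,538,0,21.5,65, 187,538,0,21.5,65, 187,538,0,21.5,65, 187,538,0,21.5,65, 187,538,0,21.5,65, 187,538,0,21.5,65]'
python3 -m inch '[0,0,0,0,65,0,0,0,0,65]'
```

```text
t: 1.82
tool_pos: [0.4968, 0.1936, 0.2753]
orientation: [1.829, 2.554, -0.0]
force: [-0.2, -0.7, 0.0]
opening: 0.0606
gripper_force: 0.0
t: 1.98
tool_pos: [0.4963, 0.1932, 0.2742]
orientation: [-1.824, -2.556, 0.003]
force: [-0.9, 0.3, 0.8]
opening: 0.0605
gripper_force: 0.0
```

```bash
python3 -m inch '[51,144,0,0,65,51,144,0,0,65,51,144,0,0,65,51,144,0,0,65,51,144,0,0,65,51,144,-10,0,65,51,144,-20,0,65,51,144,-20,0,65]'
python3 - <<'E'
from h import *
import pickle
s=robot.read_state();c=read_camera("wrist");pickle.dump((s,c),open("w1.pkl","wb"))
cv2.imwrite("pics/w1.png",c["image"]);print(s["tool_pos"],s["orientation"])
E
```

```text
t: 2.65
tool_pos: [0.5468, 0.333, 0.2524]
orientation: [-1.831, -2.551, 0.006]
force: [-0.9, 0.3, -0.5]
opening: 0.0602
gripper_force: 0.0
[0.54677695 0.33296295 0.25242711] [-1.83113475 -2.55085129  0.00605023]
```

View pics/w1.png

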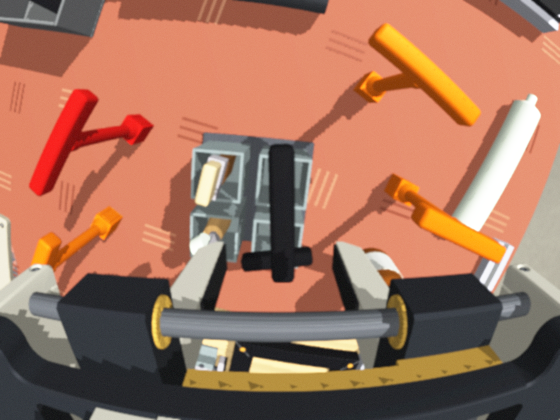

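The wrist view shows the key's bar from about (282,148) to (284,278), with the nut driver beneath its near end at (278,260). The fingers straddle the bar.

Run:
```python
from h import *
import pickle
s,c=pickle.load(open("w1.pkl","rb"))
im=c["image"];m=(im.max(2)<60).astype(np.uint8)
for v in range(150,282,10):
    u=np.where(m[v,255:315])[0]+255
    print(v,u.min(),u.max(),end="; ")
print()
for z in(.191,.203):
    e=[]
    for q in ((282.5,146),(284,279)):
        o,dd=wray(c,s,*q);e.append(o+dd*(z-o[2])/dd[2])
    v=e[0]-e[1];print(z,e,(e[0]+e[1])/2,np.linalg.norm(v),np.degrees(np.arctan2(v[1],v[0])))
Rw=R.from_rotvec(s["orientation"]).as_matrix();print(np.degrees(np.arctan2(Rw[1,0],Rw[0,0])))
```

```text
150 270 293; 160 269 292; 170 269 293; 180 270 293; 190 269 294; 200 269 293; 210 270 293; 220 271 293; 230 271 294; 240 270 294; 250 270 310; 260 255 311; 270 272 292; 280 274 291; 
0.191 [array([0.53213295, 0.38463459, 0.191     ]), array([0.56732309, 0.28522076, 0.191     ])] [0.54972802 0.33492767 0.191     ] 0.10545831577308877 109.4927568478895
0.203 [array([0.53162897, 0.38589214, 0.203     ]), array([0.56497101, 0.29169928, 0.203     ])] [0.54829999 0.33879571 0.203     ] 0.09991990565678577 109.49275684788948
108.6545810375066
```

```bash
python3 -m inch '[2,4,0,1,65,2,4,-30,1,65,2,4,-60,1,65,2,4,-80,1,65,2,4,-80,1,65,2,4,-80,1,20,2,4,-80,1,0,2,4,-80,1,0,2,4,-80,1,0,2,4,-80,1,0]' 55
python3 -m inch '[0,0,0,0,0,0,0,0,0,0,0,0,0,0,0,0,0,0,0,0]'
```

```text
t: 3.53
tool_pos: [0.5506, 0.3397, 0.1774]
orientation: [1.807, 2.569, 0.004]
force: [-0.3, -0.0, -0.1]
opening: 0.0314
gripper_force: 0.0
t: 3.87
tool_pos: [0.5495, 0.3393, 0.176]
orientation: [-1.807, -2.569, 0.0]
force: [-2.6, -1.2, 5.6]
opening: 0.0177
gripper_force: 55.0
```

```bash
python3 -m inch '[0,0,10,0,0,0,0,30,0,0,0,0,55,0,0,0,0,80,0,0,0,0,105,0,0,0,0,130,0,0,0,0,155,0,0,0,0,170,0,0,0,0,170,0,0,0,0,170,0,0]'
python3 - <<'E'
from h import *
d={n:read_camera(n) for n in("side","wrist")}
a=d["side"]["image"][150:330,200:360];a=cv2.resize(a,None,fx=2.3,fy=2.3,interpolation=cv2.INTER_CUBIC)
b=d["wrist"]["image"][:,130:430];h=min(len(a),len(b))
cv2.imwrite("pics/lift.png",np.hstack([a[:h],b[:h]]))
E
```

```text
t: 4.7
tool_pos: [0.5502, 0.3395, 0.3462]
orientation: [1.807, 2.569, 0.003]
force: [0.1, -0.5, -3.6]
opening: 0.0175
gripper_force: 55.0
```

View pics/lift.png

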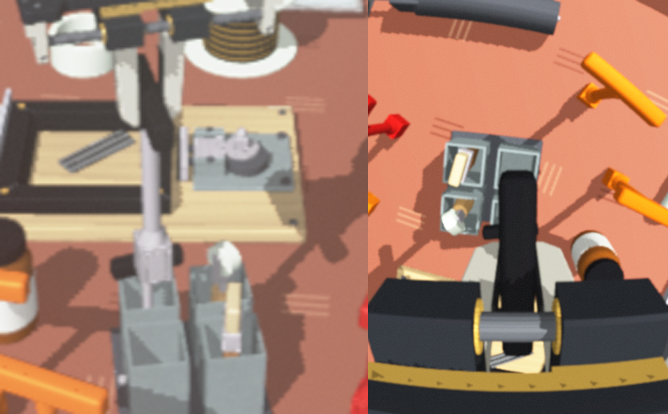

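The side view shows the key hanging upright, clear of its empty tube, foot at about (266,271) full-image. The other tools are undisturbed. Next is the spindle.

```bash
python3 -m inch '[-60,-361,0,-15.5,0,-60,-361,0,-15.5,0,-60,-361,0,-15.5,0,-60,-361,0,-15.5,0,-60,-361,0,-15.5,0,-60,-361,0,-15.5,0,-60,-361,0,-15.5,0,-60,-361,0,-15.5,0,-60,-361,0,-15.5,0,-60,-361,0,-15.5,0]'
python3 -m inch '[0,0,0,0,0,0,0,0,0,0]'
```

```text
t: 5.63
tool_pos: [0.488, -0.0271, 0.3434]
orientation: [-2.143, -2.296, 0.006]
force: [0.7, -0.3, -4.1]
opening: 0.0176
gripper_force: 55.0
t: 5.8
tool_pos: [0.4893, -0.0215, 0.344]
orientation: [-2.137, -2.3, 0.001]
force: [-0.2, -0.1, -2.7]
opening: 0.0179
gripper_force: 55.0
```

```bash
python3 -m inch '[0,0,-30,0,0,0,0,-60,0,0,0,0,-82,0,0,0,0,-82,0,0,0,0,-82,0,0,0,0,-82,0,0]'
python3 - <<'E'
from h import *
import pickle
s=robot.read_state();print(s["tool_pos"])
d={n:read_camera(n) for n in("side","top","wrist")};pickle.dump((s,d),open("c2.pkl","wb"))
a=d["side"]["image"][130:240,265:345];a=cv2.resize(a,None,fx=5,fy=5,interpolation=cv2.INTER_CUBIC)
b=d["wrist"]["image"][120:400,180:400];b=cv2.resize(b,(400,509));b=cv2.copyMakeBorder(b,0,41,0,0,cv2.BORDER_CONSTANT)
cv2.imwrite("pics/over.png",np.hstack([a,b]))
for p in ((s["tool_pos"][0],s["tool_pos"][1],s["tool_pos"][2]-.167),(.490,-.022,.070),(.490,-.022,.044)):
    E=d["side"]["extrinsics"];q=d["side"]["K"]@(E[:3,:3]@np.array(p)+E[:3,3]);q=q[:2]/q[2];print(q,(q-[265,130])*5)
E
```

```text
t: 6.3
tool_pos: [0.4903, -0.0209, 0.2649]
orientation: [2.135, 2.303, 0.001]
force: [1.0, 0.7, -2.0]
opening: 0.0174
gripper_force: 55.0
[ 0.49030338 -0.02087603  0.26485307]
[304.66357378 197.73929144] [198.31786892 338.69645718]
[304.46712329 205.91574171] [197.33561645 379.57870853]
[304.16175645 213.58798166] [195.80878227 417.93990829]
```

View pics/over.png

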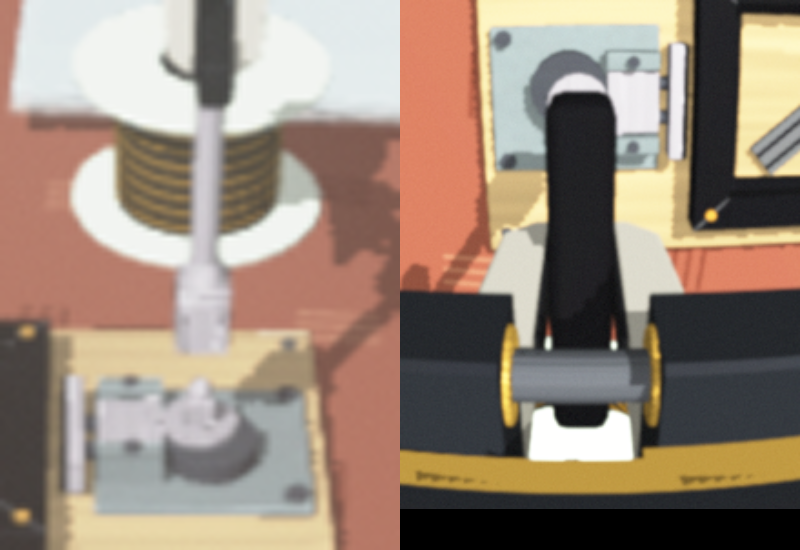

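The side crop shows the foot's front bottom edge at (202,352) and the cone tip at (200,382), so they line up to about 1 mm. I'll lower with small steps.

```bash
python3 -m inch '[1,0,-6,0,0,1,0,-12,0,0,1,0,-18,0,0,1,0,-24,0,0,1,0,-28,0,0,1,0,-31,0,0,1,0,-34,0,0,1,0,-37,0,0,1,0,-37,0,0,1,0,-37,0,0]' 60
```

```text
t: 7.28
tool_pos: [0.4907, -0.0217, 0.2265]
orientation: [-2.137, -2.302, 0.0]
force: [0.4, -0.5, -3.8]
opening: 0.0178
gripper_force: 60.0
```

```bash
python3 -m inch '[0,0,-2,0,0,0,0,-4,0,0,0,0,-6,0,0,0,0,-6,0,0]'
python3 -m inch '[0,0,-2,0,0,0,0,-4,0,0,0,0,-6,0,0,0,0,-6,0,0]'
```

```text
t: 7.62
tool_pos: [0.4906, -0.0217, 0.22]
orientation: [-2.137, -2.302, 0.0]
force: [-0.7, 1.1, -3.1]
opening: 0.0176
gripper_force: 60.0
t: 7.95
tool_pos: [0.4906, -0.0217, 0.214]
orientation: [-2.137, -2.302, 0.001]
force: [-0.2, -0.6, -3.4]
opening: 0.0178
gripper_force: 60.0
```

```bash
python3 -m inch '[0,0,-2,0,0,0,0,-3,0,0,0,0,-3,0,0]'
python3 -m inch '[0,0,-1,0,0,0,0,-2,0,0,0,0,-2,0,0]'
python3 - <<'E'
from h import *
d=read_camera("side");a=d["image"][130:240,265:345];a=cv2.resize(a,None,fx=5,fy=5,interpolation=cv2.INTER_CUBIC)
cv2.imwrite("pics/seat.png",a)
E
```

```text
t: 8.2
tool_pos: [0.4907, -0.0217, 0.2112]
orientation: [-2.137, -2.302, 0.0]
force: [-0.4, -0.1, -2.8]
opening: 0.0178
gripper_force: 60.0
t: 8.45
tool_pos: [0.4912, -0.0217, 0.2109]
orientation: [2.137, 2.301, 0.001]
force: [-2.5, 1.1, 4.9]
opening: 0.0174
gripper_force: 60.0
```

View pics/seat.png

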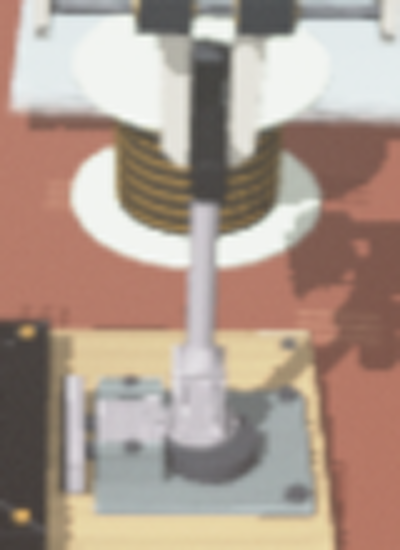

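The side view shows the foot sitting on the collar with no nose visible. The height (0.211) matches, and a press force appears, so the key is fully seated. Turning clockwise now.

```bash
python3 -m inch '[0,0,0,-5,0,0,0,0,-11,0,0,0,0,-17,0,0,0,0,-23,0,0,0,0,-29,0,0,0,0,-35,0,0,0,0,-41,0,0,0,0,-47,0,0,0,0,-52,0,0,0,0,-52,0]'
python3 - <<'E'
from h import *
s=robot.read_state();Rw=R.from_rotvec(s["orientation"]).as_matrix();print(np.degrees(np.arctan2(Rw[1,0],Rw[0,0])),s["wrist_torque"],s["force"])
E
```

```text
t: 9.33
tool_pos: [0.4912, -0.0219, 0.2109]
orientation: [2.933, 1.123, 0.002]
force: [-2.1, -0.9, 5.3]
opening: 0.0173
gripper_force: 60.0
41.92380971644608 [-0.09491859  0.831963    0.02869761] [-2.05133729 -0.89505239  5.28880798]
```

```bash
python3 -m inch '[0,0,0,-5,0,0,0,0,-10,0,0,0,0,-15,0,0,0,0,-18,0,0,0,0,-18,0]'
cat > y.py <<'E'
from h import *
s=robot.read_state();Rw=R.from_rotvec(s["orientation"]).as_matrix();print(np.degrees(np.arctan2(Rw[1,0],Rw[0,0])),s["wrist_torque"],s["q"][5])
E
python3 y.py
python3 -m inch '[0,0,0,-3,0,0,0,0,-6,0,0,0,0,-6,0]'; python3 y.py
```

```text
t: 9.75
tool_pos: [0.4912, -0.022, 0.2109]
orientation: [3.071, 0.655, 0.002]
force: [-2.5, -0.6, 5.4]
opening: 0.0175
gripper_force: 60.0
24.071335214408553 [-0.25520593  0.75063913  0.10327236] 1.0020038029950962
t: 10.0
tool_pos: [0.4913, -0.0221, 0.2109]
orientation: [3.101, 0.494, 0.002]
force: [-2.2, -1.4, 5.3]
opening: 0.0178
gripper_force: 60.0
18.09947210499124 [-0.27985478  0.7557178   0.15276565] 1.106196249425534
```

```bash
python3 -m inch '[0,0,0,-3,0,0,0,0,-5,0,0,0,0,-5,0]'; python3 y.py
python3 -m inch '[0,0,0,-2,0,0,0,0,-4,0,0,0,0,-4,0]'; python3 y.py
```

```text
t: 10.25
tool_pos: [0.4913, -0.0221, 0.2109]
orientation: [3.12, 0.36, 0.002]
force: [-2.2, -0.2, 5.2]
opening: 0.0178
gripper_force: 60.0
13.16106962638506 [-0.35821317  0.76883677  0.23334408] 1.1924207742414366
t: 10.5
tool_pos: [0.4913, -0.0222, 0.2109]
orientation: [3.13, 0.251, 0.003]
force: [-2.5, -1.1, 4.5]
opening: 0.0174
gripper_force: 60.2
9.183157086247725 [-0.4165545   0.73978167  0.52107441] 1.2618614075834855
```

```bash
python3 -m inch '[0,0,0,-2,0,0,0,0,-3,0,0,0,0,-3,0]'; python3 y.py
python3 - <<'E'
from h import *
import pickle
d={n:read_camera(n) for n in("side","top","wrist")}; s,o=pickle.load(open("c0.pkl","rb"))
z=lambda i:cv2.resize(i["image"][180:260,180:340],(640,320),interpolation=cv2.INTER_CUBIC)[:300]
cv2.imwrite("pics/clamp.png",np.vstack([z(o["side"]),z(d["side"])]))
E
```

```text
t: 10.75
tool_pos: [0.4914, -0.0221, 0.2109]
orientation: [3.136, 0.172, 0.003]
force: [-2.4, -1.4, 5.3]
opening: 0.0175
gripper_force: 60.6
6.26265678256927 [-0.41639731  0.58690334  0.87836325] 1.3129364691079375
```

View pics/clamp.png

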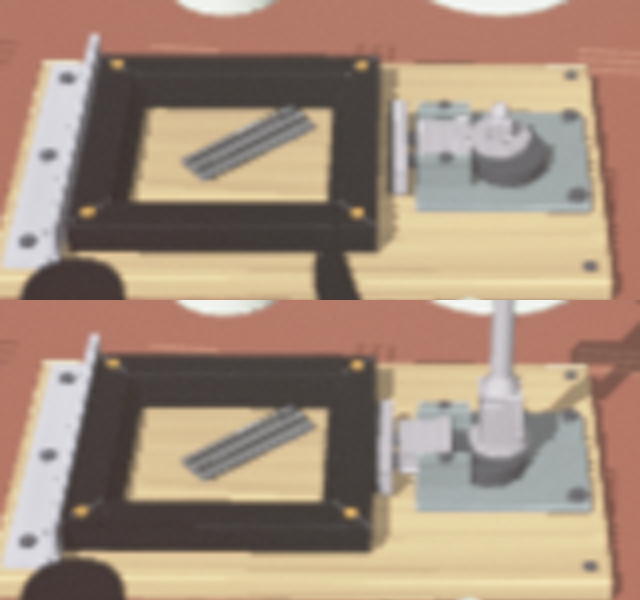

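The lower picture shows the pad on the frame and the frame against the fence, and the torque has climbed to 0.88 N m, so the spindle is at its stop. I'll back off within the socket's play, then lift.

```bash
python3 -m inch '[0,0,0,4,0,0,0,0,8,0,0,0,1,11,0,0,0,1,11,0]'; python3 y.py
python3 -m inch '[0,0,4,0,0,0,0,10,0,0,0,0,16,0,0,0,0,16,0,0]'; python3 y.py
```

```text
t: 11.23
tool_pos: [0.4909, -0.022, 0.211]
orientation: [3.105, 0.475, 0.001]
force: [-1.5, -1.4, 0.5]
opening: 0.0174
gripper_force: 60.0
17.40758974663513 [-0.34469433  0.3258232   0.02183728] 1.1182122135871997
t: 11.57
tool_pos: [0.4916, -0.0216, 0.2283]
orientation: [3.106, 0.47, 0.004]
force: [-0.6, -0.3, -2.1]
opening: 0.0174
gripper_force: 60.0
17.206833016096574 [-0.01235629  0.02454423 -0.01032414] 1.121899235682058
```

```bash
python3 -m inch '[0,0,30,0,0,0,0,60,6,0,0,0,90,13,0,0,0,118,20,0,59,361,118,92.5,0,59,361,118,92.5,0,59,361,118,92.5,0,59,361,118,92.5,0,59,361,118,92.5,0,59,361,118,92.5,0]'; python3 y.py
```

```text
t: 12.4
tool_pos: [0.5309, 0.2275, 0.3448]
orientation: [-2.396, -2.031, -0.001]
force: [0.3, -0.6, -2.8]
opening: 0.0174
gripper_force: 60.0
80.55771954386451 [-0.06206538 -0.15281517  0.06293261] 0.480586097073701
```

```bash
python3 -m inch '[19,112,1,29,0,19,112,1,29,0,19,112,1,29,0,19,112,1,29,0,19,112,1,29,0,19,112,1,29,0]'
python3 -m inch '[0,0,0,0,0,0,0,0,0,0]'; python3 y.py
python3 - <<'E'
from h import *
d={n:read_camera(n) for n in("side","wrist")}
a=d["side"]["image"][150:330,200:360];a=cv2.resize(a,None,fx=2.3,fy=2.3,interpolation=cv2.INTER_CUBIC)
b=d["wrist"]["image"][:,130:430];h=min(len(a),len(b))
cv2.imwrite("pics/back.png",np.hstack([a[:h],b[:h]]))
E
```

```text
t: 12.9
tool_pos: [0.5499, 0.3373, 0.3452]
orientation: [-1.823, -2.558, 0.001]
force: [0.1, -0.9, -1.9]
opening: 0.0177
gripper_force: 60.0
t: 13.07
tool_pos: [0.5503, 0.336, 0.3461]
orientation: [1.825, 2.557, 0.001]
force: [-0.1, 0.4, -3.2]
opening: 0.0176
gripper_force: 60.0
108.96439524405963 [-0.02645416 -0.09963111  0.0497464 ] 0.13774661162970114
```

View pics/back.png

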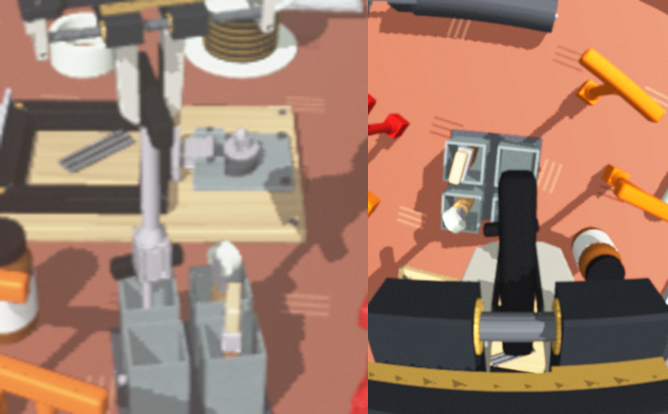

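This matches the picture at pull-out: foot over the empty tube, jaw closed, and the key upright. Lowering in two stages with force checks.

```bash
python3 -m inch '[0,3,0,1,0,0,3,-20,1,0,0,3,-45,1,0,0,3,-70,1,0,0,3,-90,1,0,0,3,-100,1,0,0,3,-110,1,0,0,3,-110,1,0]'
python3 -m inch '[0,0,-15,0,0,0,0,-30,0,0,0,0,-42,0,0,0,0,-50,0,0,0,0,-56,0,0,0,0,-56,0,0]'
```

```text
t: 13.83
tool_pos: [0.5494, 0.3396, 0.2336]
orientation: [-1.796, -2.576, 0.004]
force: [-0.5, 0.2, -4.0]
opening: 0.0175
gripper_force: 60.0
t: 14.33
tool_pos: [0.5497, 0.3398, 0.1784]
orientation: [-1.797, -2.576, 0.002]
force: [0.6, -0.1, -2.9]
opening: 0.0179
gripper_force: 60.0
```

```bash
python3 -m inch '[0,0,-2,0,0,0,0,-3,0,0,0,0,-3,0,0,0,0,-3,0,0]'
python3 -m inch '[0,0,0,0,15,0,0,0,0,30,0,0,0,0,45,0,0,0,0,55,0,0,0,0,55,0,0,0,0,55,0,0,0,0,55,0,0,20,0,55,0,0,50,0,55,0,0,80,0,55]'
python3 -m inch '[0,0,40,0,55,0,0,40,0,55]'
python3 - <<'E'
from h import *
d={n:read_camera(n) for n in("side","top","wrist")}
a=d["side"]["image"][150:330,200:360];a=cv2.resize(a,None,fx=2.3,fy=2.3,interpolation=cv2.INTER_CUBIC)
b=d["wrist"]["image"][:,130:430];h=min(len(a),len(b))
cv2.imwrite("pics/end.png",np.hstack([a[:h],b[:h]]))
E
```

```text
t: 14.67
tool_pos: [0.5504, 0.3402, 0.1772]
orientation: [1.797, 2.577, 0.001]
force: [0.7, 0.3, -3.4]
opening: 0.0178
gripper_force: 60.0
t: 15.5
tool_pos: [0.5492, 0.3396, 0.256]
orientation: [-1.796, -2.576, 0.004]
force: [0.5, 0.5, 0.2]
opening: 0.051
gripper_force: 0.0
t: 15.67
tool_pos: [0.5526, 0.3414, 0.3067]
orientation: [1.793, 2.572, 0.018]
force: [0.3, 0.4, 2.3]
opening: 0.051
gripper_force: 0.0
```

View pics/end.png

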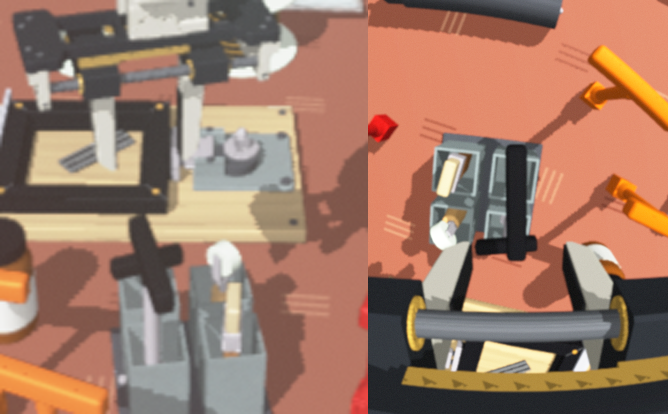

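The key is back upright in its tube, the other tools haven't moved, the clamp is closed and the hand is clear. I'll let it settle, then hand in.

```bash
python3 -m inch '[0,0,0,0,55,0,0,0,0,55,0,0,0,0,55,0,0,0,0,55,0,0,0,0,55]'
python3 -c "
from plant import job
print(job.close_job())"
```

```text
t: 16.23
tool_pos: [0.5498, 0.3399, 0.2958]
orientation: [-1.797, -2.576, 0.002]
force: [1.0, 0.5, 0.2]
opening: 0.0512
gripper_force: 0.0
the job is handed in; nothing more can be done
None
```

The frame is clamped against the fence with the spindle turned to its stop, the key is back upright in its own tube with the other tools unmoved, and I handed the job in at about 16 s; no verdict was returned.

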